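# Pin the gate bar of a bottle rest

### The job

Swing the gate bar of the bottle rest shut over its keeper block, then take the steel pin from the wooden stand and push it down through the bar's eye and the keeper's hole until its collar sits flat on the bar, and let go. The keeper is clamped somewhere along its slot, so feel for its hole, push gently and never force the pin (some 15 N is plenty), and leave the two bottles standing where they are.

Things in the scene. Friction and masses are not known exactly. Their poses are not given: they have to be found in the camera images.
- rest: Bottle rest bolted to the bench: 10 mm steel slab 230 x 370 mm, wooden fence 60 mm high along its far side, two low cheeks. Origin: on the bench surface under the middle of the keeper's slot. +x runs along the slot, away from the robot to the fence; +y points from the slot to the gate's pivot, 180 mm away; z up. It carries gate and keeper.
- slot_mid (a point): Middle of the keeper's slot, at the height of the keeper's top, 46 mm above the bench. The bare grey keeper, 100 x 44 mm, is clamped at an unmeasured place: its hole is 0 to 16 mm from here along the rest's x, either way, and cannot be shifted. Hole 14 mm across, 36 mm deep, seen from above only with the gate open; a spring ball 16 mm down drags on the pin, up to 12 N.
- gate (a joint): Swing of the gate bar about its upright pivot (x = 0, y = 180 mm of the rest), rad. 0: bar along the rest's y, eye over mid-slot; the keeper's hole is met between -0.09 and +0.09. Grows as the eye swings to the robot (rest's -x); range -0.14 to 1.0; starts open, 0.45 to 0.80. Friction about 0.12 N m; stays where left. The bar lies 1 mm above the keeper.
- gate_eye (a point): Centre of the eye (15.5 mm hole) at the top face of the gate bar's free end, 180 mm from the pivot. The bar is flat dark steel, 8 mm thick, 40 mm wide at the eye, top face 55 mm above the bench.
- gate_knob (a point): Middle of the gate's black upright knob, 18 mm in diameter, from 61 to 93 mm above the bench (this point is 81 mm above it), on the bar 115 mm from the pivot (65 mm from the eye).
- pin: Steel pin, 90 g, standing upright in the wooden stand. Origin: centre of the tip's flat end; z runs up along the pin. Tip 10 mm across, tapering over 6 mm to the 12 mm shank; collar 25 mm across from 40 to 45 mm above the tip; round dark handle 18 mm across from 45 to 90 mm.
- pin_collar (a point): Centre of the underside of the pin's collar, 40 mm above the tip.
- pin_grip (a point): Middle of the pin's handle, 67 mm above the tip: the place to grip.
- stand: Fixed wooden block 64 x 64 x 48 mm with an upright 16 mm hole, the pin in it with its collar on the block's top. Origin: centre of its underside, on the bench.
- bottle_a: Green bottle 64 mm across, 235 mm tall, standing on the rest behind the gate. Origin: centre of its underside.
- bottle_b: The same sort of bottle, nearer the pivot's end. Origin: centre of its underside.

How it is judged:
On the way, in this order (a step that is already met when the one before it is completed fails the run):
1. the gate bar is swung shut over the keeper (value of joint gate between -0.15 and 0.15 rad), for 0.2 s.
2. the pin is through the bar and at least 15 mm down the keeper's hole (z of pin in the frame of rest below 0.031 m and horizontal distance between pin_collar and gate_eye below 0.004 m), for 0.1 s.
At the end, for the whole second after the job is handed in: The gate is shut (joint within 0.11 rad of 0), the pin stands upright (within 0.08 rad) in the eye (within 4 mm of its centre) with its collar's underside on the bar's top face (within 2 mm), so that it is through bar and keeper; it is released and at rest, and both bottles stand (z of pin_collar in the frame of gate_eye between -0.002 and 0.002 m and horizontal distance between pin_collar and gate_eye below 0.004 m and angle between pin's own z axis and vertical below 0.08 rad and value of joint gate between -0.11 and 0.11 rad and linear speed of pin below 0.02 m/s and angle between each of bottle_a, bottle_b's own z axis and vertical below 0.1 rad); the robot touches nothing.
It fails at once if the pin is forced: it bears on the rest, gate or keeper with more than 45 N (contact force between pin and rest above 45 N).
It fails at once if bottle_a is knocked or shifted by more than 20 mm (distance of bottle_a from where it was at the start of the episode above 0.02 m or angle between bottle_a's own z axis and vertical above 0.3 rad).
It fails at once if bottle_b is knocked or shifted by more than 20 mm (distance of bottle_b from where it was at the start of the episode above 0.02 m or angle between bottle_b's own z axis and vertical above 0.3 rad).
It also fails if it takes over 69 s, if anything falls off the work surface, if the arm or the gripper's body presses on something with over 40 N, if the wrist force passes 120 N, or if a joint passes its speed limit or range.

### The arm

A 6-joint arm with a two-finger parallel gripper is mounted at the origin on the work surface. World frame = base frame: x ahead of the robot, y to its left, z up, the work surface at z = 0. Lengths are in m, angles in rad, forces in N, time in s.
With the tool pointing down it reaches from about 0.35 to 0.975 m from the base axis. Payload 4.9 kg.
Tool frame: the origin (TCP) lies at the very end of the fingers, on their centre line; the grasp point (between the pads) lies bot.grasp_offset behind it (bot.grasp_offset is the distance from the TCP to the grasp point, in m); x points along the fingers, y is the direction in which the jaws open and shut, and the axes are right-handed (so a half turn about x gives the same grasp; the last joint's range is limited). The gripper opens to 85 mm and grips with 20 to 120 N. Pads are 22 mm wide; open, the fingers measure 114 mm over their backs; the gripper's body (76 mm by 85 mm) begins 54 mm behind the grasp point. The pads swing forward as they close: fully open they stand 13 mm farther back than shut.
Start: joints at [1.179, 0.053, 1.613, -0, 1.476, -0.119], TCP at [0.168, 0.602, 0.231] pointing down, gripper open.
Joint ranges: [-3.01, 3.01], [-1.01, 2.22], [0.06, 2.58], [-1.02, 4.17], [0.09, 2.62], [-3.14, 3.14]. Speed limits (rad/s): [2.57, 2.57, 3.14, 3.14, 3.14, 3.14].

### API

Orientations are given as a unit quaternion [w, x, y, z].
In Python, from station import bot gives the robot as it stands.
- The arm moves only by the shell command python3 -m pendant 'ROWS' [FORCE]. ROWS is JSON, a list of rows, each an object of numbers: "grip": the closure, from 0 (fully open) to 1 (shut); "tx", "ty", "tz": the shift along the world's x, y, z in mm; "wx", "wy", "wz": the turn, a rotation vector about the world's x, y, z in rad. In form: [{"grip": .., "tx": .., "ty": .., "tz": .., "wx": .., "wy": .., "wz": ..}, ...]. A call has 1 to 8 rows; each row shifts and turns the commanded pose from where the row before left it; what a row does not reach is not made up. A row lasts 1/12 s, in which the tool goes at most 41.7 mm and 7.16 degrees, less where a joint would pass 70% of its speed; a pose out of reach is approached as far as the arm can. A call with a gripper value outside its range is refused whole. The fingers move at their own pace and stop on an object; FORCE is the grip in N (left out, the last holds). Time passes only in rows, so rows that do not move let the fingers close. It gives the time, the measured TCP pose, the force and the opening at its end, in the units of the state.
- bot.get_state(): the state, without advancing time (a new reading comes with each control period).
- bot.snapshot(name): name is "side" or "top"; returns a dict with "color" (400x640x3 uint8, blue, green, red), "depth" (400x640 float32, m along the optical axis (not along the pixel's ray), 0 where there is no reading), "camera_matrix" (3x3 intrinsics, pixels), "rvec" (rotation vector, rad) and "tvec" (3), from world to camera coordinates, as OpenCV has them. Camera axes: x right, y down, z forward; pixel columns grow to the right and rows downward; lengths in m; the calibration is good to about 2 mm. A picture is of the moment at which its call begins.
- bot.job_done(): hands the job in, once; it reports no verdict.
The state is a dict: "clock": time; "q": joint angles; "qvel": joint speeds; "effort": joint torques, N m; "ee_pos": TCP position; "tcp_rot": TCP orientation; "wrist_force": force on the tool from outside, world axes, zero at the start; "torque": the same for the moment, N m; "opening": finger opening in m.
Only numpy, scipy, OpenCV 4.12 (cv2) and the standard library are available. Lean on these libraries where they do the work, as an engineer would, in place of code of your own. Each camera call takes 0.05 s, during which the arm holds its last target. There are 200 camera calls.

## Working session

There is one attempt and no reset: what is moved stays moved. The work goes in short steps, Python scripts to look and compute and a shell command to move; the robot and the scene stay as the last step left them, time stands still between calls to the robot, and variables do not carry over. Pictures are saved under pics/ and viewed, about 8 in all and at most 12, crops included, and the job is handed in when it is done.

```bash
mkdir -p pics; ls; cat > h.py <<'E'
import numpy as np,cv2,pickle
from station import bot
def snap(n,name):
    s=bot.snapshot(n); pickle.dump(s,open(f'pics/{name}.pkl','wb')); cv2.imwrite(f'pics/{name}.png',s['color']); return s
def ld(name): return pickle.load(open(f'pics/{name}.pkl','rb'))
def ray(s,u,v):
    R=cv2.Rodrigues(np.array(s['rvec'],float))[0]; t=np.array(s['tvec'],float).ravel()
    d=R.T@np.linalg.inv(s['camera_matrix'])@np.array([u,v,1.]); return -R.T@t,d
def atz(s,u,v,z):
    c,d=ray(s,u,v); return c+d*(z-c[2])/d[2]
def dep(s,u,v):
    c,d=ray(s,u,v); return c+d*s['depth'][int(round(v)),int(round(u))]
def proj(s,p):
    return cv2.projectPoints(np.array([p],float),np.array(s['rvec'],float),np.array(s['tvec'],float),s['camera_matrix'],None)[0].ravel()
def crop(s,name,u0,v0,u1,v1,k):
    cv2.imwrite(f'pics/{name}.png',cv2.resize(s['color'][v0:v1,u0:u1],None,fx=k,fy=k,interpolation=cv2.INTER_CUBIC))
E
python3 - <<'E'
from h import *
a=snap('top','t0');b=snap('side','s0')
cv2.imwrite('pics/both.png',np.vstack([cv2.resize(a['color'],(480,300)),cv2.resize(b['color'],(480,300))]))
for s in(a,b): print(s['camera_matrix'].ravel().round(1),ray(s,320,200))
print(bot.get_state(),bot.grasp_offset)
E
```

```text
pics
[437.1   0.  317.4   0.  437.1 208.8   0.    0.    1. ] (array([ 0.54626998, -0.04324641,  0.92107756]), array([ 0.08158016,  0.02086749, -0.99666859]))
[491.5   0.  327.8   0.  491.5 192.1   0.    0.    1. ] (array([ 0.31587918, -0.7747928 ,  0.78848582]), array([ 0.24845783,  0.6861484 , -0.68408872]))
{'clock': 0.1, 'q': array([ 1.17901843e+00,  5.33144692e-02,  1.61416514e+00, -1.10457847e-05,
        1.47604315e+00, -1.18959221e-01]), 'qvel': array([ 0.00154064, -0.0026386 , -0.00326366, -0.00013614,  0.00219531,
        0.00067523]), 'effort': array([ 2.15802015e-04, -3.94904959e+01, -3.71363354e+01, -8.19450543e-05,
        3.98740885e-03, -6.39597431e-06]), 'ee_pos': array([0.16815949, 0.6013512 , 0.23016628]), 'tcp_rot': array([ 0.70036934,  0.09549545,  0.70070657, -0.09681795]), 'wrist_force': array([-0.37883018,  0.13088157, -0.39921209]), 'torque': array([ 0.01116382, -0.02687536,  0.03095316]), 'opening': 0.08507461292571745} 0.0187
```

View pics/t0.png

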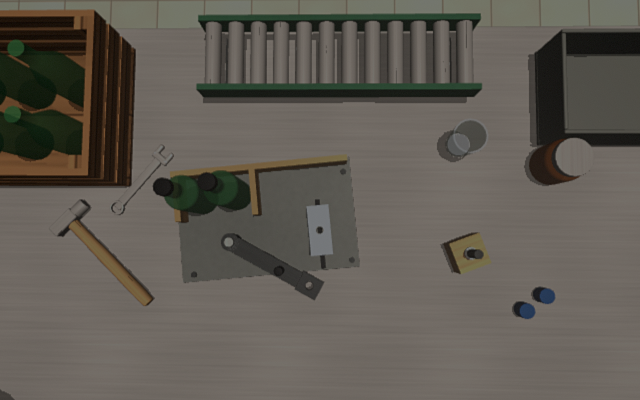

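View pics/s0.png

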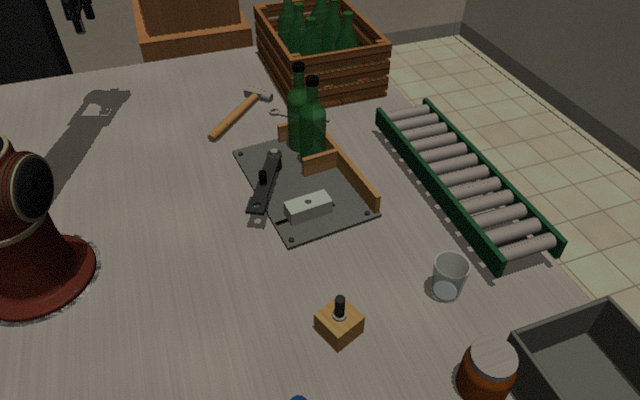

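The top view shows the pivot at (229,242), knob (279,270), eye (309,285), keeper hole (320,230), and stand (470,253). The side view agrees. Next, enlarged crops.

```bash
python3 - <<'E'
from h import *
s=ld('t0')
crop(s,'c1',170,150,370,300,4)
a=cv2.resize(s['color'][225:285,430:510],None,fx=6,fy=6,interpolation=cv2.INTER_CUBIC)
b=ld('s0'); c=cv2.resize(b['color'][285:355,300:380],None,fx=4,fy=4,interpolation=cv2.INTER_CUBIC)
im=np.zeros((360,800,3),np.uint8); im[:,:480]=a; im[:280,480:800]=c
cv2.imwrite('pics/c2.png',im)
E
```

```text
(no output)
```

View pics/c1.png

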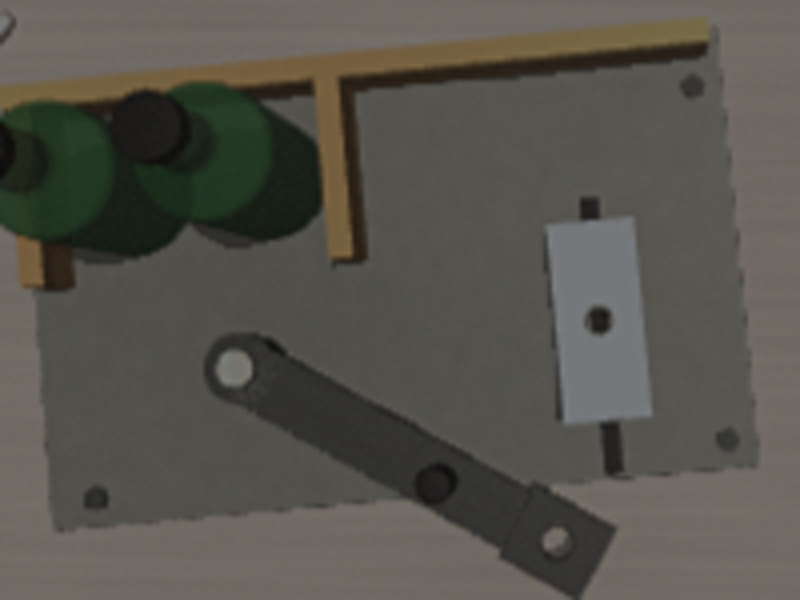

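View pics/c2.png

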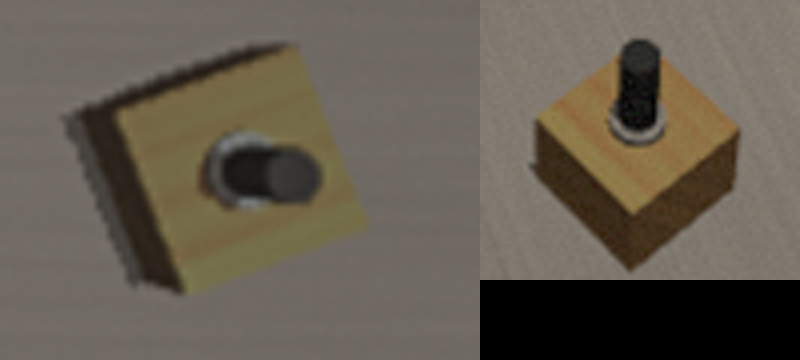

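```bash
python3 - <<'E'
from h import *
s=ld('t0');b=ld('s0')
f=lambda x,y,z:atz(s,170+(x+.5)/4-.5,150+(y+.5)/4-.5,z)
g=lambda x,y,z:atz(s,430+(x+.5)/6-.5,225+(y+.5)/6-.5,z)
np.set_printoptions(precision=4,suppress=True)
print('pivot depth',dep(s,228.5,242)); 
eye=f(558,541,.055);knob=f(436,482,.093);piv=f(235,369,dep(s,228.5,242)[2]);hole=f(599,320,.046)
kc=np.array([f(*p,.046) for p in((545,224),(634,217),(652,414),(564,424))])
print('eye',eye,'knob',knob,'piv',piv,'hole',hole,'kc',kc.mean(0))
print(np.linalg.norm((eye-piv)[:2]),np.linalg.norm((knob-piv)[:2]),np.linalg.norm((knob-eye)[:2]))
kx=(kc[0]+kc[1]-kc[2]-kc[3]); print('dims',np.linalg.norm(kx)/2,'yawK',np.arctan2(kx[1],kx[0]))
for a,c,z in(((55,530),(757,464),.01),((720,30),(757,464),.01),((590,200),(613,472),.01)):
    d=f(*c,z)-f(*a,z);print('edge',np.arctan2(d[1],d[0]),np.linalg.norm(d))
print('pintop',g(293,175,.098),'collar',g(240,172,.053))
print('stand',np.mean([g(*p,.048) for p in((295,43),(368,225),(185,293),(120,110))],0))
d=g(368,225,.048)-g(295,43,.048);print('stand yaw',np.arctan2(d[1],d[0]))
h=lambda x,y,z:atz(b,300+(x-480+.5)/4-.5,285+(y+.5)/4-.5,z)
print('side pintop',h(641,55,.098),'stand',np.mean([h(*p,.048) for p in((537,121),(635,50),(739,130),(632,213))],0))
for u,v in((304,68),(312,80)): print('bottle cap',atz(b,u,v,.235))
for u,v in((164,187),(207,181)): print('bottle cap top',atz(s,u,v,.235))
E
```

```text
pivot depth [0.5328 0.1539 0.065 ]
eye [ 0.4497 -0.0048  0.055 ] knob [0.481  0.0513 0.093 ] piv [0.533  0.1542 0.065 ] hole [ 0.5584 -0.024   0.046 ] kc [ 0.5587 -0.0239  0.046 ]
0.17948028744515135 0.11526449034263735 0.06424852839020508
dims 0.09960561085106555 yawK 0.09941169860003177
edge -1.4690758323227655 0.36689746125141437
edge -3.05537970121808 0.22719284929558792
edge -3.0508299090144386 0.1418227413965691
pintop [ 0.5148 -0.3209  0.098 ] collar [ 0.5139 -0.319   0.053 ]
stand [ 0.5152 -0.3212  0.048 ]
stand yaw -2.775935776148802
side pintop [ 0.5153 -0.322   0.098 ] stand [ 0.5135 -0.3237  0.048 ]
bottle cap [0.6348 0.2138 0.235 ]
bottle cap [0.634  0.1554 0.235 ]
bottle cap top [0.6221 0.2198 0.235 ]
bottle cap top [0.6319 0.151  0.235 ]
```

Everything agrees: the hole's offset is about +8.6 mm, so the gate target is about -0.048 rad. I'll move above the knob with the jaws aligned along the bar.

```bash
python3 -m pendant '[{"grip":0,"tx":19.5,"ty":-34.4,"wz":-0.03},{"grip":0,"tx":19.5,"ty":-34.4,"wz":-0.03},{"grip":0,"tx":19.5,"ty":-34.4,"wz":-0.03},{"grip":0,"tx":19.5,"ty":-34.4,"wz":-0.03},{"grip":0,"tx":19.5,"ty":-34.4,"wz":-0.03},{"grip":0,"tx":19.5,"ty":-34.4,"wz":-0.03},{"grip":0,"tx":19.5,"ty":-34.4,"wz":-0.03},{"grip":0,"tx":19.5,"ty":-34.4}]' 20
python3 -m pendant '[{"grip":0,"tx":19.5,"ty":-34.4},{"grip":0,"tx":19.5,"ty":-34.4},{"grip":0,"tx":19.5,"ty":-34.4},{"grip":0,"tx":19.5,"ty":-34.4},{"grip":0,"tx":19.5,"ty":-34.4},{"grip":0,"tx":19.5,"ty":-34.4},{"grip":0,"tx":19.5,"ty":-34.4},{"grip":0,"tx":19.5,"ty":-34.4}]'
python3 -m pendant '[{"grip":0,"tz":-35},{"grip":0,"tz":-35},{"grip":0},{"grip":0}]'
```

```text
schema error: expected keys grip, tx, ty, tz, wx, wy, wz
schema error: expected keys grip, tx, ty, tz, wx, wy, wz
schema error: expected keys grip, tx, ty, tz, wx, wy, wz
```

```bash
python3 -m pendant '[{"grip":0,"tx":19.5,"ty":-34.4,"tz":0,"wx":0,"wy":0,"wz":-0.03},{"grip":0,"tx":19.5,"ty":-34.4,"tz":0,"wx":0,"wy":0,"wz":-0.03},{"grip":0,"tx":19.5,"ty":-34.4,"tz":0,"wx":0,"wy":0,"wz":-0.03},{"grip":0,"tx":19.5,"ty":-34.4,"tz":0,"wx":0,"wy":0,"wz":-0.03},{"grip":0,"tx":19.5,"ty":-34.4,"tz":0,"wx":0,"wy":0,"wz":-0.03},{"grip":0,"tx":19.5,"ty":-34.4,"tz":0,"wx":0,"wy":0,"wz":-0.03},{"grip":0,"tx":19.5,"ty":-34.4,"tz":0,"wx":0,"wy":0,"wz":-0.03},{"grip":0,"tx":19.5,"ty":-34.4,"tz":0,"wx":0,"wy":0,"wz":0}]' 20
python3 -m pendant '[{"grip":0,"tx":19.5,"ty":-34.4,"tz":0,"wx":0,"wy":0,"wz":0},{"grip":0,"tx":19.5,"ty":-34.4,"tz":0,"wx":0,"wy":0,"wz":0},{"grip":0,"tx":19.5,"ty":-34.4,"tz":0,"wx":0,"wy":0,"wz":0},{"grip":0,"tx":19.5,"ty":-34.4,"tz":0,"wx":0,"wy":0,"wz":0},{"grip":0,"tx":19.5,"ty":-34.4,"tz":0,"wx":0,"wy":0,"wz":0},{"grip":0,"tx":19.5,"ty":-34.4,"tz":0,"wx":0,"wy":0,"wz":0},{"grip":0,"tx":19.5,"ty":-34.4,"tz":0,"wx":0,"wy":0,"wz":0},{"grip":0,"tx":19.5,"ty":-34.4,"tz":0,"wx":0,"wy":0,"wz":0}]'
python3 -m pendant '[{"grip":0,"tx":0,"ty":0,"tz":-35,"wx":0,"wy":0,"wz":0},{"grip":0,"tx":0,"ty":0,"tz":-35,"wx":0,"wy":0,"wz":0},{"grip":0,"tx":0,"ty":0,"tz":0,"wx":0,"wy":0,"wz":0},{"grip":0,"tx":0,"ty":0,"tz":0,"wx":0,"wy":0,"wz":0}]'
```

```text
clock: 0.77
ee_pos: [0.3246, 0.3248, 0.2308]
tcp_rot: [0.687, 0.169, 0.687, -0.169]
wrist_force: [1.4, -0.5, -0.2]
opening: 0.0855
clock: 1.43
ee_pos: [0.4807, 0.0495, 0.231]
tcp_rot: [0.687, 0.169, 0.687, -0.169]
wrist_force: [1.1, 1.0, 0.6]
opening: 0.0856
clock: 1.77
ee_pos: [0.4784, 0.0515, 0.1589]
tcp_rot: [0.684, 0.169, 0.689, -0.17]
wrist_force: [0.5, -0.5, 0.5]
opening: 0.0853
```

```bash
python3 -m pendant '[{"grip":0,"tx":2,"ty":0,"tz":-32,"wx":0,"wy":0,"wz":0},{"grip":0,"tx":0,"ty":0,"tz":-32,"wx":0,"wy":0,"wz":0},{"grip":0,"tx":0,"ty":0,"tz":-29,"wx":0,"wy":0,"wz":0},{"grip":0.7,"tx":0,"ty":0,"tz":0,"wx":0,"wy":0,"wz":0},{"grip":1,"tx":0,"ty":0,"tz":0,"wx":0,"wy":0,"wz":0},{"grip":1,"tx":0,"ty":0,"tz":0,"wx":0,"wy":0,"wz":0},{"grip":1,"tx":0,"ty":0,"tz":0,"wx":0,"wy":0,"wz":0},{"grip":1,"tx":0,"ty":0,"tz":0,"wx":0,"wy":0,"wz":0}]' 20
python3 -m pendant '[{"grip":1,"tx":0,"ty":0,"tz":0,"wx":0,"wy":0,"wz":0},{"grip":1,"tx":0,"ty":0,"tz":0,"wx":0,"wy":0,"wz":0},{"grip":1,"tx":0,"ty":0,"tz":0,"wx":0,"wy":0,"wz":0},{"grip":1,"tx":0,"ty":0,"tz":0,"wx":0,"wy":0,"wz":0},{"grip":1,"tx":0,"ty":0,"tz":0,"wx":0,"wy":0,"wz":0},{"grip":1,"tx":0,"ty":0,"tz":0,"wx":0,"wy":0,"wz":0}]' 20
```

```text
clock: 2.43
ee_pos: [0.4844, 0.0515, 0.0712]
tcp_rot: [0.688, 0.169, 0.685, -0.169]
wrist_force: [-0.4, 0.5, -0.6]
opening: 0.0257
clock: 2.93
ee_pos: [0.4833, 0.0495, 0.0711]
tcp_rot: [0.687, 0.167, 0.686, -0.17]
wrist_force: [-4.8, -6.6, 8.2]
opening: 0.017
```

```bash
python3 -m pendant '[{"grip":1,"tx":8.2,"ty":-3.9,"tz":0,"wx":0,"wy":0,"wz":0.078},{"grip":1,"tx":8.2,"ty":-3.2,"tz":0,"wx":0,"wy":0,"wz":0.078},{"grip":1,"tx":8.7,"ty":-2.6,"tz":0,"wx":0,"wy":0,"wz":0.078},{"grip":1,"tx":8.7,"ty":-1.9,"tz":0,"wx":0,"wy":0,"wz":0.078},{"grip":1,"tx":8.8,"ty":-1.2,"tz":0,"wx":0,"wy":0,"wz":0.078},{"grip":1,"tx":9,"ty":-0.5,"tz":0,"wx":0,"wy":0,"wz":0.078},{"grip":1,"tx":8.8,"ty":0.2,"tz":0,"wx":0,"wy":0,"wz":0.078},{"grip":1,"tx":9,"ty":0.9,"tz":0,"wx":0,"wy":0,"wz":0.078}]'
python3 -m pendant '[{"grip":1,"tx":0,"ty":0,"tz":0,"wx":0,"wy":0,"wz":0},{"grip":1,"tx":0,"ty":0,"tz":0,"wx":0,"wy":0,"wz":0},{"grip":1,"tx":0,"ty":0,"tz":0,"wx":0,"wy":0,"wz":0},{"grip":1,"tx":0,"ty":0,"tz":0,"wx":0,"wy":0,"wz":0}]'
python3 - <<'E'
from h import *
s=snap('top','t1');crop(s,'c3',200,150,360,270,5);print(bot.get_state()['ee_pos'])
E
```

```text
clock: 3.6
ee_pos: [0.5537, 0.0398, 0.0711]
tcp_rot: [0.706, -0.051, 0.704, 0.051]
wrist_force: [-2.2, 3.6, 6.4]
opening: 0.0171
clock: 3.93
ee_pos: [0.5537, 0.0398, 0.0711]
tcp_rot: [0.707, -0.049, 0.704, 0.05]
wrist_force: [1.0, 2.7, 4.7]
opening: 0.0169
[0.55366918 0.03975042 0.0711338 ]
```

View pics/c3.png

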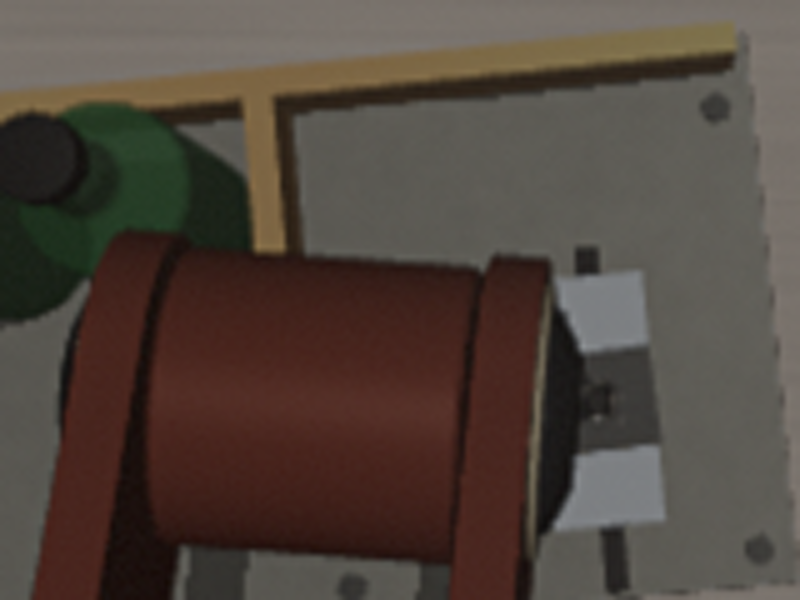

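The eye now sits at about pixel (319.2,229.6), right over where the hole was (319.4,229.6), so the gate is aligned. I'll release it, lift, and go above the pin.

```bash
python3 -m pendant '[{"grip":0.5,"tx":0,"ty":0,"tz":0,"wx":0,"wy":0,"wz":0},{"grip":0.5,"tx":0,"ty":0,"tz":0,"wx":0,"wy":0,"wz":0},{"grip":0.5,"tx":0,"ty":0,"tz":0,"wx":0,"wy":0,"wz":0},{"grip":0.5,"tx":0,"ty":0,"tz":0,"wx":0,"wy":0,"wz":0},{"grip":0.4,"tx":0,"ty":0,"tz":30,"wx":0,"wy":0,"wz":0},{"grip":0.3,"tx":0,"ty":0,"tz":35,"wx":0,"wy":0,"wz":0},{"grip":0.3,"tx":0,"ty":0,"tz":35,"wx":0,"wy":0,"wz":0},{"grip":0.3,"tx":0,"ty":0,"tz":0,"wx":0,"wy":0,"wz":0}]'
python3 -m pendant '[{"grip":0.3,"tx":-4.8,"ty":-40,"tz":0,"wx":0,"wy":0,"wz":0},{"grip":0.3,"tx":-4.8,"ty":-40,"tz":0,"wx":0,"wy":0,"wz":0},{"grip":0.3,"tx":-4.8,"ty":-40,"tz":0,"wx":0,"wy":0,"wz":0},{"grip":0.3,"tx":-4.8,"ty":-40,"tz":0,"wx":0,"wy":0,"wz":0},{"grip":0.3,"tx":-4.8,"ty":-40,"tz":0,"wx":0,"wy":0,"wz":0},{"grip":0.3,"tx":-4.8,"ty":-40,"tz":0,"wx":0,"wy":0,"wz":0},{"grip":0.3,"tx":-4.8,"ty":-40,"tz":0,"wx":0,"wy":0,"wz":0},{"grip":0.3,"tx":-4.8,"ty":-40,"tz":0,"wx":0,"wy":0,"wz":0}]'
python3 -m pendant '[{"grip":0.3,"tx":0,"ty":-40,"tz":0,"wx":0,"wy":0,"wz":0},{"grip":0.3,"tx":0,"ty":0,"tz":0,"wx":0,"wy":0,"wz":0},{"grip":0.3,"tx":0,"ty":0,"tz":0,"wx":0,"wy":0,"wz":0},{"grip":0.3,"tx":0,"ty":0,"tz":0,"wx":0,"wy":0,"wz":0}]'
python3 - <<'E'
from h import *
s=snap('top','t2');crop(s,'c4',200,150,360,270,5);print(bot.get_state())
E
```

```text
clock: 4.65
ee_pos: [0.5562, 0.0389, 0.1769]
tcp_rot: [0.71, -0.05, 0.701, 0.049]
wrist_force: [1.7, 0.4, 0.8]
opening: 0.0598
clock: 5.32
ee_pos: [0.5125, -0.2826, 0.1679]
tcp_rot: [0.705, -0.05, 0.705, 0.05]
wrist_force: [1.3, 0.0, -0.5]
opening: 0.0599
clock: 5.65
ee_pos: [0.513, -0.3205, 0.1677]
tcp_rot: [0.705, -0.049, 0.706, 0.05]
wrist_force: [0.0, 0.3, -0.3]
opening: 0.0599
{'clock': 5.7, 'q': array([-6.80456099e-01,  5.23842402e-02,  1.72119504e+00,  2.68486970e-04,
        1.36913761e+00, -2.39294075e+00]), 'qvel': array([ 0.0189505 , -0.00922891,  0.00483773, -0.00059571, -0.0013235 ,
       -0.00264732]), 'effort': array([-8.30466449e-01, -3.78213429e+01, -3.60799992e+01, -3.30566824e-02,
       -1.73429871e-02,  1.91830179e-03]), 'ee_pos': array([ 0.51321065, -0.31984595,  0.16774474]), 'tcp_rot': array([ 0.70510731, -0.0496942 ,  0.70556131,  0.05037274]), 'wrist_force': array([ 0.56413921, -0.51165485,  0.51286039]), 'torque': array([-0.03074013,  0.02441481,  0.03858507]), 'opening': 0.059551074269699675}
```

View pics/c4.png

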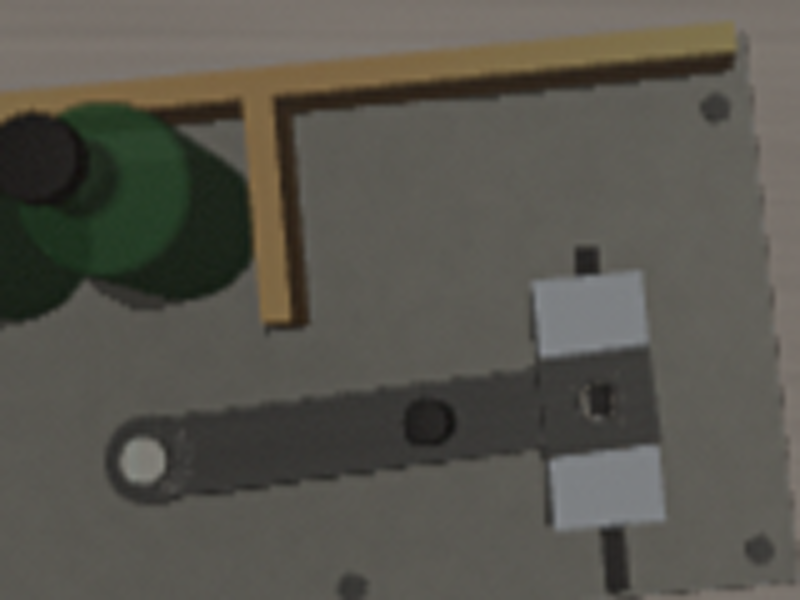

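Gate shut, with the eye at crop (598,401) and the dark keeper hole visible inside it. Now to grip the pin.

```bash
python3 - <<'E'
from h import *
s=ld('t2');print(atz(s,200+598/5-.5,150+401.5/5-.5,.055))
E
python3 -m pendant '[{"grip":0.3,"tx":1.5,"ty":-1,"tz":-30,"wx":0,"wy":0,"wz":0},{"grip":0.3,"tx":0,"ty":0,"tz":-30,"wx":0,"wy":0,"wz":0},{"grip":0.3,"tx":0,"ty":0,"tz":-28,"wx":0,"wy":0,"wz":0},{"grip":0.3,"tx":0,"ty":0,"tz":-20,"wx":0,"wy":0,"wz":0},{"grip":0.3,"tx":0,"ty":0,"tz":0,"wx":0,"wy":0,"wz":0},{"grip":0.3,"tx":0,"ty":0,"tz":0,"wx":0,"wy":0,"wz":0}]'
python3 -m pendant '[{"grip":1,"tx":0,"ty":0,"tz":0,"wx":0,"wy":0,"wz":0},{"grip":1,"tx":0,"ty":0,"tz":0,"wx":0,"wy":0,"wz":0},{"grip":1,"tx":0,"ty":0,"tz":0,"wx":0,"wy":0,"wz":0},{"grip":1,"tx":0,"ty":0,"tz":0,"wx":0,"wy":0,"wz":0},{"grip":1,"tx":0,"ty":0,"tz":0,"wx":0,"wy":0,"wz":0},{"grip":1,"tx":0,"ty":0,"tz":0,"wx":0,"wy":0,"wz":0},{"grip":1,"tx":0,"ty":0,"tz":0,"wx":0,"wy":0,"wz":0},{"grip":1,"tx":0,"ty":0,"tz":0,"wx":0,"wy":0,"wz":0}]' 50
python3 -m pendant '[{"grip":1,"tx":0,"ty":0,"tz":0,"wx":0,"wy":0,"wz":0},{"grip":1,"tx":0,"ty":0,"tz":0,"wx":0,"wy":0,"wz":0}]'
python3 -m pendant '[{"grip":1,"tx":0,"ty":0,"tz":0,"wx":0,"wy":0,"wz":0},{"grip":1,"tx":0,"ty":0,"tz":0,"wx":0,"wy":0,"wz":0}]'
```

```text
[ 0.55796797 -0.02370097  0.055     ]
clock: 6.2
ee_pos: [0.5144, -0.3197, 0.0592]
tcp_rot: [0.705, -0.05, 0.706, 0.051]
wrist_force: [0.2, 0.2, 0.5]
opening: 0.0596
clock: 6.87
ee_pos: [0.516, -0.3225, 0.0625]
tcp_rot: [0.706, -0.05, 0.704, 0.049]
wrist_force: [0.2, 1.6, 6.1]
opening: 0.0166
clock: 7.03
ee_pos: [0.5161, -0.3225, 0.0625]
tcp_rot: [0.706, -0.05, 0.704, 0.049]
wrist_force: [-0.4, 1.3, 6.6]
opening: 0.0169
clock: 7.2
ee_pos: [0.516, -0.3225, 0.0625]
tcp_rot: [0.706, -0.05, 0.704, 0.049]
wrist_force: [0.1, 1.7, 6.8]
opening: 0.0164
```

```bash
python3 -m pendant '[{"grip":1,"tx":0,"ty":0,"tz":20,"wx":0,"wy":0,"wz":0},{"grip":1,"tx":0,"ty":0,"tz":20,"wx":0,"wy":0,"wz":0},{"grip":1,"tx":0,"ty":0,"tz":25,"wx":0,"wy":0,"wz":0},{"grip":1,"tx":0,"ty":0,"tz":25,"wx":0,"wy":0,"wz":0},{"grip":1,"tx":0,"ty":0,"tz":0,"wx":0,"wy":0,"wz":0},{"grip":1,"tx":0,"ty":0,"tz":0,"wx":0,"wy":0,"wz":0}]'
python3 -m pendant '[{"grip":1,"tx":4.3,"ty":30,"tz":0,"wx":0,"wy":0,"wz":0},{"grip":1,"tx":4.3,"ty":30,"tz":0,"wx":0,"wy":0,"wz":0},{"grip":1,"tx":4.3,"ty":30,"tz":0,"wx":0,"wy":0,"wz":0},{"grip":1,"tx":4.3,"ty":30,"tz":0,"wx":0,"wy":0,"wz":0},{"grip":1,"tx":4.3,"ty":30,"tz":0,"wx":0,"wy":0,"wz":0},{"grip":1,"tx":4.3,"ty":30,"tz":0,"wx":0,"wy":0,"wz":0},{"grip":1,"tx":4.3,"ty":30,"tz":0,"wx":0,"wy":0,"wz":0},{"grip":1,"tx":4.3,"ty":30,"tz":0,"wx":0,"wy":0,"wz":0}]'
python3 -m pendant '[{"grip":1,"tx":4.3,"ty":30,"tz":0,"wx":0,"wy":0,"wz":0},{"grip":1,"tx":4.3,"ty":27,"tz":0,"wx":0,"wy":0,"wz":0},{"grip":1,"tx":0,"ty":0,"tz":0,"wx":0,"wy":0,"wz":0},{"grip":1,"tx":0,"ty":0,"tz":0,"wx":0,"wy":0,"wz":0},{"grip":1,"tx":0,"ty":0,"tz":0,"wx":0,"wy":0,"wz":0},{"grip":1,"tx":0,"ty":0,"tz":0,"wx":0,"wy":0,"wz":0}]'
python3 - <<'E'
from h import *
s=snap('side','s3');t=snap('top','t3');st=bot.get_state();print(st['ee_pos'],st['wrist_force'])
p=st['ee_pos'];u=proj(s,[p[0],p[1],.09]);print(u,proj(s,[.558,-.0238,.055]))
crop(s,'c5',240,140,360,230,6)
E
```

```text
clock: 7.7
ee_pos: [0.5158, -0.3226, 0.1524]
tcp_rot: [0.706, -0.051, 0.704, 0.049]
wrist_force: [-0.1, 0.6, -1.5]
opening: 0.0168
clock: 8.37
ee_pos: [0.5479, -0.08, 0.1479]
tcp_rot: [0.704, -0.049, 0.707, 0.05]
wrist_force: [0.2, -0.0, -0.3]
opening: 0.0162
clock: 8.87
ee_pos: [0.5573, -0.0255, 0.1492]
tcp_rot: [0.705, -0.049, 0.706, 0.05]
wrist_force: [0.1, -0.3, -1.0]
opening: 0.0169
[ 0.55758632 -0.02570593  0.14979217] [ 0.01343789 -0.420615   -0.89846099]
[306.99722962 186.74405908] [307.1942579  198.10881151]
```

View pics/c5.png

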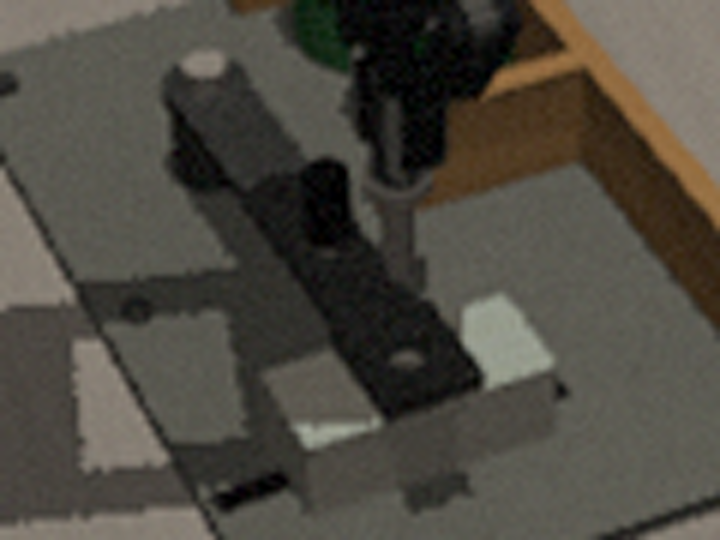

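The pin is held upright, with its tip at crop (404,283) directly over the eye at (406,358) in the side view. Lowering gently.

```bash
python3 -m pendant '[{"grip":1,"tx":0.5,"ty":0,"tz":-12,"wx":0,"wy":0,"wz":0},{"grip":1,"tx":0,"ty":0,"tz":-12,"wx":0,"wy":0,"wz":0},{"grip":1,"tx":0,"ty":0,"tz":-9,"wx":0,"wy":0,"wz":0},{"grip":1,"tx":0,"ty":0,"tz":0,"wx":0,"wy":0,"wz":0},{"grip":1,"tx":0,"ty":0,"tz":0,"wx":0,"wy":0,"wz":0}]'
python3 -m pendant '[{"grip":1,"tx":0,"ty":0,"tz":-3,"wx":0,"wy":0,"wz":0},{"grip":1,"tx":0,"ty":0,"tz":-3,"wx":0,"wy":0,"wz":0},{"grip":1,"tx":0,"ty":0,"tz":-3,"wx":0,"wy":0,"wz":0},{"grip":1,"tx":0,"ty":0,"tz":0,"wx":0,"wy":0,"wz":0},{"grip":1,"tx":0,"ty":0,"tz":0,"wx":0,"wy":0,"wz":0}]'
python3 -m pendant '[{"grip":1,"tx":0,"ty":0,"tz":-2,"wx":0,"wy":0,"wz":0},{"grip":1,"tx":0,"ty":0,"tz":-1,"wx":0,"wy":0,"wz":0},{"grip":1,"tx":0,"ty":0,"tz":0,"wx":0,"wy":0,"wz":0},{"grip":1,"tx":0,"ty":0,"tz":0,"wx":0,"wy":0,"wz":0}]'
```

```text
clock: 9.38
ee_pos: [0.5573, -0.0247, 0.1155]
tcp_rot: [0.704, -0.05, 0.706, 0.05]
wrist_force: [0.6, 0.9, -1.1]
opening: 0.0168
clock: 9.8
ee_pos: [0.5583, -0.0247, 0.1082]
tcp_rot: [0.705, -0.05, 0.705, 0.05]
wrist_force: [0.5, -0.2, -0.4]
opening: 0.0171
clock: 10.13
ee_pos: [0.5584, -0.0247, 0.1053]
tcp_rot: [0.705, -0.05, 0.705, 0.05]
wrist_force: [-0.2, -0.5, -1.3]
opening: 0.0169
```

The tip is about 4 mm into the eye with no contact force. Continuing.

```bash
python3 -m pendant '[{"grip":1,"tx":0,"ty":0,"tz":-2,"wx":0,"wy":0,"wz":0},{"grip":1,"tx":0,"ty":0,"tz":-2,"wx":0,"wy":0,"wz":0},{"grip":1,"tx":0,"ty":0,"tz":0,"wx":0,"wy":0,"wz":0},{"grip":1,"tx":0,"ty":0,"tz":0,"wx":0,"wy":0,"wz":0}]'
python3 -m pendant '[{"grip":1,"tx":0,"ty":0,"tz":-2,"wx":0,"wy":0,"wz":0},{"grip":1,"tx":0,"ty":0,"tz":-1,"wx":0,"wy":0,"wz":0},{"grip":1,"tx":0,"ty":0,"tz":0,"wx":0,"wy":0,"wz":0},{"grip":1,"tx":0,"ty":0,"tz":0,"wx":0,"wy":0,"wz":0}]'
```

```text
clock: 10.47
ee_pos: [0.5582, -0.0247, 0.101]
tcp_rot: [0.705, -0.05, 0.706, 0.05]
wrist_force: [-0.7, -0.5, -1.4]
opening: 0.0168
clock: 10.8
ee_pos: [0.5584, -0.0247, 0.0982]
tcp_rot: [0.705, -0.05, 0.705, 0.05]
wrist_force: [-0.2, 0.9, -0.7]
opening: 0.0165
```

```bash
python3 -m pendant '[{"grip":1,"tx":0,"ty":0,"tz":-2,"wx":0,"wy":0,"wz":0},{"grip":1,"tx":0,"ty":0,"tz":-2,"wx":0,"wy":0,"wz":0},{"grip":1,"tx":0,"ty":0,"tz":0,"wx":0,"wy":0,"wz":0},{"grip":1,"tx":0,"ty":0,"tz":0,"wx":0,"wy":0,"wz":0}]'
python3 -m pendant '[{"grip":1,"tx":0,"ty":0,"tz":-2,"wx":0,"wy":0,"wz":0},{"grip":1,"tx":0,"ty":0,"tz":-2,"wx":0,"wy":0,"wz":0},{"grip":1,"tx":0,"ty":0,"tz":0,"wx":0,"wy":0,"wz":0},{"grip":1,"tx":0,"ty":0,"tz":0,"wx":0,"wy":0,"wz":0}]'
```

```text
clock: 11.13
ee_pos: [0.5585, -0.0247, 0.0941]
tcp_rot: [0.705, -0.05, 0.705, 0.05]
wrist_force: [-0.0, -0.0, -0.9]
opening: 0.0168
clock: 11.47
ee_pos: [0.5586, -0.0248, 0.0902]
tcp_rot: [0.706, -0.05, 0.705, 0.05]
wrist_force: [1.3, -0.7, -1.8]
opening: 0.0168
```

It is in the keeper's hole, about 10 mm deep, and still free. Now through the spring ball.

```bash
python3 -m pendant '[{"grip":1,"tx":0,"ty":0,"tz":-2,"wx":0,"wy":0,"wz":0},{"grip":1,"tx":0,"ty":0,"tz":-2,"wx":0,"wy":0,"wz":0},{"grip":1,"tx":0,"ty":0,"tz":-2,"wx":0,"wy":0,"wz":0},{"grip":1,"tx":0,"ty":0,"tz":0,"wx":0,"wy":0,"wz":0},{"grip":1,"tx":0,"ty":0,"tz":0,"wx":0,"wy":0,"wz":0}]'
python3 -m pendant '[{"grip":1,"tx":0,"ty":0,"tz":-2,"wx":0,"wy":0,"wz":0},{"grip":1,"tx":0,"ty":0,"tz":-2,"wx":0,"wy":0,"wz":0},{"grip":1,"tx":0,"ty":0,"tz":0,"wx":0,"wy":0,"wz":0},{"grip":1,"tx":0,"ty":0,"tz":0,"wx":0,"wy":0,"wz":0}]'
```

```text
clock: 11.88
ee_pos: [0.5587, -0.0244, 0.0843]
tcp_rot: [0.706, -0.05, 0.705, 0.05]
wrist_force: [2.6, 0.8, 0.1]
opening: 0.0164
clock: 12.22
ee_pos: [0.5586, -0.0245, 0.0802]
tcp_rot: [0.706, -0.05, 0.705, 0.05]
wrist_force: [3.2, 3.4, 0.3]
opening: 0.0167
```

```bash
python3 -m pendant '[{"grip":1,"tx":0.7,"ty":0.7,"tz":0,"wx":0,"wy":0,"wz":0},{"grip":1,"tx":0,"ty":0,"tz":-2,"wx":0,"wy":0,"wz":0},{"grip":1,"tx":0,"ty":0,"tz":-2,"wx":0,"wy":0,"wz":0},{"grip":1,"tx":0,"ty":0,"tz":0,"wx":0,"wy":0,"wz":0},{"grip":1,"tx":0,"ty":0,"tz":0,"wx":0,"wy":0,"wz":0}]'
python3 -m pendant '[{"grip":1,"tx":0,"ty":0,"tz":-2,"wx":0,"wy":0,"wz":0},{"grip":1,"tx":0,"ty":0,"tz":-2,"wx":0,"wy":0,"wz":0},{"grip":1,"tx":0,"ty":0,"tz":0,"wx":0,"wy":0,"wz":0},{"grip":1,"tx":0,"ty":0,"tz":0,"wx":0,"wy":0,"wz":0}]'
```

```text
clock: 12.63
ee_pos: [0.559, -0.0241, 0.0758]
tcp_rot: [0.705, -0.05, 0.705, 0.05]
wrist_force: [4.1, 1.1, -0.5]
opening: 0.0169
clock: 12.97
ee_pos: [0.559, -0.0241, 0.0718]
tcp_rot: [0.705, -0.05, 0.705, 0.05]
wrist_force: [3.7, 0.9, -0.6]
opening: 0.0164
```

```bash
python3 -m pendant '[{"grip":1,"tx":0.7,"ty":0,"tz":-1,"wx":0,"wy":0,"wz":0},{"grip":1,"tx":0,"ty":0,"tz":-1,"wx":0,"wy":0,"wz":0},{"grip":1,"tx":0,"ty":0,"tz":-1,"wx":0,"wy":0,"wz":0},{"grip":1,"tx":0,"ty":0,"tz":0,"wx":0,"wy":0,"wz":0},{"grip":1,"tx":0,"ty":0,"tz":0,"wx":0,"wy":0,"wz":0}]'
python3 -m pendant '[{"grip":1,"tx":0,"ty":0,"tz":-1,"wx":0,"wy":0,"wz":0},{"grip":1,"tx":0,"ty":0,"tz":-1,"wx":0,"wy":0,"wz":0},{"grip":1,"tx":0,"ty":0,"tz":0,"wx":0,"wy":0,"wz":0},{"grip":1,"tx":0,"ty":0,"tz":0,"wx":0,"wy":0,"wz":0}]'
```

```text
clock: 13.38
ee_pos: [0.5596, -0.024, 0.0694]
tcp_rot: [0.705, -0.05, 0.706, 0.05]
wrist_force: [-1.0, 2.4, 4.7]
opening: 0.0168
clock: 13.72
ee_pos: [0.56, -0.024, 0.0694]
tcp_rot: [0.705, -0.05, 0.706, 0.05]
wrist_force: [-5.0, 2.9, 13.1]
opening: 0.0167
```

Seated: the TCP stopped at 0.0694 m as predicted, with 13 N of push. I'll unload, open partway (the knob is close), and withdraw.

```bash
python3 -m pendant '[{"grip":1,"tx":-0.4,"ty":0,"tz":1.5,"wx":0,"wy":0,"wz":0},{"grip":0.75,"tx":0,"ty":0,"tz":0,"wx":0,"wy":0,"wz":0},{"grip":0.5,"tx":0,"ty":0,"tz":0,"wx":0,"wy":0,"wz":0},{"grip":0.5,"tx":0,"ty":0,"tz":0,"wx":0,"wy":0,"wz":0},{"grip":0.5,"tx":0,"ty":0,"tz":0,"wx":0,"wy":0,"wz":0},{"grip":0.5,"tx":0,"ty":0,"tz":0,"wx":0,"wy":0,"wz":0}]'
python3 -m pendant '[{"grip":0.5,"tx":0,"ty":0,"tz":15,"wx":0,"wy":0,"wz":0},{"grip":0.5,"tx":0,"ty":0,"tz":25,"wx":0,"wy":0,"wz":0},{"grip":0.5,"tx":0,"ty":0,"tz":35,"wx":0,"wy":0,"wz":0},{"grip":0.5,"tx":0,"ty":-30,"tz":25,"wx":0,"wy":0,"wz":0},{"grip":0.5,"tx":0,"ty":-40,"tz":0,"wx":0,"wy":0,"wz":0},{"grip":0.5,"tx":0,"ty":-40,"tz":0,"wx":0,"wy":0,"wz":0},{"grip":0.5,"tx":0,"ty":-40,"tz":0,"wx":0,"wy":0,"wz":0},{"grip":0.5,"tx":0,"ty":-40,"tz":0,"wx":0,"wy":0,"wz":0}]'
python3 -m pendant '[{"grip":0.5,"tx":0,"ty":-40,"tz":0,"wx":0,"wy":0,"wz":0},{"grip":0.5,"tx":0,"ty":-40,"tz":0,"wx":0,"wy":0,"wz":0},{"grip":0.5,"tx":0,"ty":0,"tz":0,"wx":0,"wy":0,"wz":0},{"grip":0.5,"tx":0,"ty":0,"tz":0,"wx":0,"wy":0,"wz":0}]'
python3 - <<'E'
from h import *
s=snap('side','s4');t=snap('top','t4')
a=cv2.resize(s['color'][60:240,230:390],None,fx=2.5,fy=2.5,interpolation=cv2.INTER_CUBIC)
b=cv2.resize(t['color'][150:285,210:370],None,fx=2.5,fy=2.5,interpolation=cv2.INTER_CUBIC)
im=np.zeros((450,800,3),np.uint8);im[:,:400]=a;im[:b.shape[0],400:]=b;cv2.imwrite('pics/c6.png',im)
for n,c in(('s',s),('t',t)): print(n,proj(c,[.559,-.0245,.105]),proj(c,[.559,-.0245,.06]))
p=proj(t,[.559,-.0245,.105]);u,v=p.round().astype(int)
for dv in range(-3,4):print([round(float(dep(t,u+du,v+dv)[2]),3) for du in range(-4,7)])
E
```

```text
clock: 14.22
ee_pos: [0.5589, -0.0241, 0.0681]
tcp_rot: [0.705, -0.05, 0.706, 0.05]
wrist_force: [0.1, 0.6, 0.1]
opening: 0.0428
clock: 14.88
ee_pos: [0.5591, -0.2158, 0.1689]
tcp_rot: [0.705, -0.05, 0.705, 0.05]
wrist_force: [0.4, 0.1, 0.5]
opening: 0.0424
clock: 15.22
ee_pos: [0.5588, -0.2959, 0.1683]
tcp_rot: [0.705, -0.048, 0.706, 0.049]
wrist_force: [-0.4, 1.2, 0.2]
opening: 0.0428
s [307.31235085 180.95005293] [307.6895439  196.52982107]
t [318.92936277 228.88286434] [319.45204684 229.24303774]
[0.103, 0.105, 0.106, 0.103, 0.106, 0.103, 0.106, 0.06, 0.061, 0.052, 0.057]
[0.104, 0.106, 0.105, 0.104, 0.103, 0.108, 0.104, 0.103, 0.059, 0.062, 0.054]
[0.106, 0.105, 0.104, 0.105, 0.105, 0.105, 0.106, 0.105, 0.061, 0.065, 0.055]
[0.106, 0.104, 0.104, 0.103, 0.103, 0.104, 0.103, 0.105, 0.062, 0.061, 0.054]
[0.106, 0.106, 0.104, 0.105, 0.104, 0.106, 0.106, 0.105, 0.077, 0.06, 0.057]
[0.103, 0.103, 0.104, 0.104, 0.105, 0.106, 0.103, 0.105, 0.058, 0.061, 0.054]
[0.105, 0.108, 0.106, 0.102, 0.105, 0.104, 0.104, 0.093, 0.058, 0.06, 0.056]
```

View pics/c6.png

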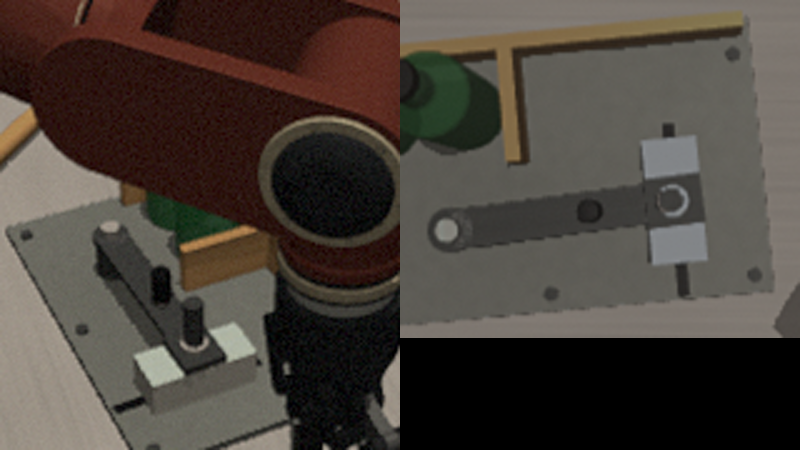

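The pin stands upright with its collar on the bar. Its top reads about 0.1045 m against 0.105 m expected. The collar is around crop (672,200) on the eye, the robot is clear, and the bottles haven't moved. Handing in.

```bash
python3 -c "
from station import bot
print(bot.job_done())"
```

```text
the job is handed in; nothing more can be done
None
```

The gate is shut over its keeper, and the steel pin is through the bar's eye and the keeper's hole with its collar down on the bar. I let go of it, moved the arm clear and handed the job in at about 15 s. No verdict was reported.

- **Gate:** I measured the keeper's hole at about 8.6 mm towards the fence from mid-slot. I swung the gate by its knob to about -0.05 rad, and the pictures showed the eye over the hole to within about 1 mm.
- **Pin:** It went down in small steps with only a few newtons sideways. The last push was about 13 N, and the gripper stopped at the height predicted for a seated collar (0.0694 m against 0.0695 m).
- **Last checks:** After release, the top of the pin measured about 0.1045 m in depth, against 0.105 m for a seated collar. It stood upright in both views.
- **Bottles:** The bottle in view in the last pictures was standing where it had been. I did not measure either bottle again, and the other was mostly hidden, but the arm never worked near them.

No check failed. The side camera and the robot's own readings differed by 1–2 mm, as the calibration allows.

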